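# Clear the figurine off the polishing tub and hold its lid open

## Task

Take the bronze figurine off the lid of the polishing tub and stand it upright, wholly on the plywood rest board. Then raise the tub's self-closing lid to 60 degrees from shut and keep holding it there, steady, so that I can pick out the castings: finish while still holding the lid, do not let go. Don't tip the figurine over, and leave the jar, the grinder and the bronze block where they are.

Things in the scene. Friction and masses are not known exactly. Their poses are not given: they have to be found in the camera images.
- tub: Grey steel polishing tub fixed to the bench, open-topped under its lid: 200 mm (x) by 240 mm (y) by 110 mm high; black side covers stand 21 mm out at its y sides. Origin at the centre of its underside on the bench; its x axis points from the handle side (facing the robot) to the hinge side, z up.
- lid (a joint): Lid's opening angle in rad: 0 shut, growing as the handle side swings up and away from the robot; stops at 1.6. Aluminium plate 200 x 240 x 6 mm, 0.45 kg; weight and a spring shut it from every angle (about 4 to 5 N at the handle holds it up). Shut, its underside is 0.5 mm above the tub rim, its top 116.5 mm above the bench.
- lid_hinge (a point): Middle of the lid's hinge line, at the tub's far (+x) rim: 100 mm from the tub's centre along the tub's x, 110.5 mm above the bench. The hinge line runs along the tub's y. The point's axes turn with the lid; with the lid shut they are parallel to the tub's.
- lid_handle (a point): Middle of the lid's handle: a round steel bar, 12 mm thick, 110 mm long, parallel to the hinge line, on two end legs. Its axis is 35 mm above the lid's top, 30 mm behind its free edge: at (-170, 0, 41) mm in the frame of lid_hinge. Axes turn with the lid. It can be pinched from above and turns between the fingers as the lid swings.
- figurine: Loose bronze standing man, 103 mm tall, about 0.4 kg, standing on the shut lid between handle and hinge. Plinth 50 x 50 x 18 mm, narrow legs, then the chest, 30 mm deep (its x), 46 mm wide (its y), 45 to 81 mm above the underside; with the arms 68 mm wide; head 22 mm wide. Pinch the chest along its x. Origin: centre of the plinth's underside, z up.
- board: Plywood rest board fixed to the bench, 150 by 150 mm, 20 mm thick. Origin at the centre of its underside on the bench; its top is 20 mm higher.
- jar: White plastic jar with a lid, 76 mm in diameter, 100 mm tall, loose, to be left alone. Origin at the centre of its underside.
- grinder: Air die grinder lying on the bench, blue barrel 34 mm in diameter, 155 mm long in all along its y, loose, to be left alone. Origin under its barrel on the bench, 70 mm from the barrel's rear end.
- block: Small bronze U-shaped casting, 50 by 50 mm, 47 mm tall, loose, to be left alone. Origin at the centre of its underside.
Not all that is in view belongs to the job. Several things look just like the board: the one meant starts farthest from the robot's base. What is shaped like the figurine but blue or red is not meant.

How it is judged:
By the outcome, as a careful person would: the job done as asked, in the order asked, and still so for the second after the job is handed in, while the arm keeps its last pose, push and grip.
It also fails if it takes over 53 s, if anything falls off the work surface, if the arm or the gripper's body presses on something with over 40 N, if the wrist force passes 120 N, or if a joint passes its speed limit or range.

## Robot

A 6-joint arm with a two-finger parallel gripper is mounted at the origin on the work surface. World frame = base frame: x ahead of the robot, y to its left, z up, the work surface at z = 0. Lengths are in m, angles in rad, forces in N, time in s.
With the tool pointing down it reaches from about 0.275 to 0.725 m from the base axis. Payload 5.6 kg.
Tool frame: the origin (TCP) lies between the finger pads; the fingertips stand 11 mm ahead of it and the grasp point (between the pads) lies 8 mm behind it (manip.finger_overhang is the distance from the TCP to the fingertips, in m); z points along the fingers, y is the line along which they close (so a half turn about z gives the same grasp; the last joint's range is limited). The gripper opens to 85 mm and grips with 20 to 120 N. Pads are 22 mm wide; open, the fingers measure 114 mm over their backs; the gripper's body (76 mm by 85 mm) begins 54 mm behind the grasp point. The pads swing forward as they close: fully open they stand 13 mm farther back than shut.
Start: joints at [-0.916, 0.255, 0.108, 0, -1.424, -0.285], TCP at [0.199, -0.513, 0.242] pointing down, gripper open.
Joint ranges: [-2.95, 2.95], [-1.21, 1.97], [-1.09, 1.5], [-2.87, 1.71], [-2.94, -0.07], [-3.05, 3.05]. Speed limits (rad/s): [2.57, 2.57, 3.14, 3.14, 3.14, 3.14].

## Interface

Orientations are given as [roll, pitch, yaw] about the fixed x, y, z axes, in that order (R = Rz(yaw) Ry(pitch) Rx(roll)).
In Python, from bench import manip gives the robot as it stands.
- The arm moves only by the tool drive_tool, never from a script. Its argument "deltas" is a list of rows, each an object with "linear": the shift along the tool's x, y, z in units of 25 mm (1.0 is 25 mm), a list of three; "roll": the turn about the tool's z in units of 6 degrees (1.0 is 6 degrees). A call has 1 to 5 rows; each row is the pose to reach, as a shift and turn from the pose commanded when the call began, along the tool's axes at that moment; what a row does not reach only later rows make up. A row lasts 1/10 s, in which the tool goes at most 50 mm and 8.59 degrees, less where a joint would pass 70% of its speed; a pose out of reach is approached as far as the arm can. A call with a gripper value outside its range is refused whole. "claw" is the finger opening in mm, from 0 to 85.4, set as the call begins (left out, the last holds). The fingers move at their own pace and stop on an object; the grip force is fixed at half the most. Time passes only in rows, so rows that repeat a pose let the fingers close. It gives the time, the measured TCP pose, the force, the opening and the grip force at its end, in the units of the state.
- manip.get_obs(): the state, without advancing time (a new reading comes with each control period).
- manip.get_image(name): name is "side" or "top"; returns (picture, depth): 400x640x3 uint8, red, green, blue; 400x640 float32, m along the optical axis (not along the pixel's ray), 0 where there is no reading.
- manip.camera_model(name): a dict with "fovy" (degrees; the focal length in pixels is half the picture's height over the tangent of half this angle, whatever the lens; pixels are square), "cx", "cy" (the principal point, pixels), "extrinsics" (4x4, takes a point from world to camera coordinates). Camera axes: x right, y down, z forward; pixel columns grow to the right and rows downward; lengths in m; the calibration is good to about 2 mm. A picture is of the moment at which its call begins. camera_model takes no time and is no camera call.
- manip.close_job(): hands the job in; it is judged then, once.
Trained networks look in the newest picture that a camera, given by its name, has taken for a name from the list of things; names that differ only in an ending like _2 or _b are one class to them, and where a whole thing is asked for, a point or a joint stands for the part that bears it (a point fixed in the world has none). Each returns a list of dicts, best first, with "p" (0 to 1); they miss things now and then, are a little off and sometimes report something else, mostly with a low value. They report only what shows in the picture. A call takes as long as a camera call. They do not tell look-alikes from the thing itself.
- manip.trace(camera, thing): "region" (400x640 bool, what is visible of it) and "point" ([column, row] in pixels, amid what is visible of it).
The state is a dict: "t": time; "qpos": joint angles; "joint_velocities": joint speeds; "joint_efforts": joint torques, N m; "eef_pos": TCP position; "tool_rot": TCP orientation; "ft_force": force on the tool from outside, world axes, zero at the start; "torque": the same for the moment, N m; "finger_gap": finger opening in m; "gripper_force": force on a finger pad.
Only numpy, scipy, OpenCV 4.12 (cv2) and the standard library are available. Lean on these libraries where they do the work, as an engineer would, in place of code of your own. Each camera call takes 0.05 s, during which the arm holds its last target. There are 200 camera calls.

## Working session

There is one attempt and no reset: what is moved stays moved. The work goes in short steps, Python scripts to look and compute and a tool call to move; the robot and the scene stay as the last step left them, time stands still between calls to the robot, and variables do not carry over. Pictures are saved under pics/ and viewed, at most 10 in all, crops included, and the job is handed in when it is done.

Besides the shell and the picture viewer there is one more tool, called after ">>>" as name(argument=value, ...), one argument or row to a line, values as JSON. drive_tool: Moves the arm, as the interface text tells. Its arguments: {"type":"object","properties":{"deltas":{"type":"array","items":{"type":"object","properties":{"linear":{"type":"array","items":{"type":"number"}},"roll":{"type":"number"}}}},"claw":{"type":"number"}},"required":["deltas"]}

```bash
mkdir -p pics; cat > h.py <<'E'
import numpy as np, cv2
from bench import manip
def cam(n):
    m=manip.camera_model(n); f=200/np.tan(np.radians(m['fovy'])/2); return m,f
def cloud(n,d):
    m,f=cam(n); v,u=np.mgrid[0:400,0:640]
    P=np.stack([(u-m['cx'])*d/f,(v-m['cy'])*d/f,d],-1)
    E=np.array(m['extrinsics']); W=(P-E[:3,3])@E[:3,:3]
    W[d<=0]=np.nan; return W
def proj(n,p):
    m,f=cam(n); E=np.array(m['extrinsics']); c=E[:3,:3]@np.array(p)+E[:3,3]
    return f*c[0]/c[2]+m['cx'],f*c[1]/c[2]+m['cy']
E
python3 - <<'E'
from h import *
for n in('top','side'):
    im,d=manip.get_image(n); cv2.imwrite(f'pics/{n}0.png',im[...,::-1]); np.savez(f'{n}0.npz',im=im,d=d)
    W=cloud(n,d); print(n,manip.camera_model(n))
    for th in('tub','lid','lid_handle','figurine','board','jar','grinder','block'):
        for r in manip.trace(n,th):
            if r['p']<.2: continue
            w=W[r['region']]; w=w[~np.isnan(w[:,0])]
            print(th,round(r['p'],2),np.round(r['point']),r['region'].sum(),'med',np.round(np.median(w,0),3),'lo',np.round(np.percentile(w,3,0),3),'hi',np.round(np.percentile(w,97,0),3))
E
python3 -c "
from bench import manip;o=manip.get_obs();print(o)"
```

```text
top {'fovy': 42.50114761156401, 'cx': 321.287351231706, 'cy': 194.73014437647058, 'extrinsics': array([[ 0.00417461, -0.99991706,  0.01218357, -0.03222063],
       [-0.98479428, -0.00622687, -0.17361294,  0.54198158],
       [ 0.1736744 , -0.01127354, -0.9847386 ,  1.60069995],
       [ 0.        ,  0.        ,  0.        ,  1.        ]])}
tub 0.69 [376. 193.] 5369 med [ 0.537 -0.194  0.116] lo [ 0.444 -0.309  0.058] hi [ 0.648 -0.065  0.147]
lid 0.69 [374. 191.] 4917 med [ 0.543 -0.197  0.117] lo [ 0.45  -0.304  0.109] hi [ 0.655 -0.074  0.153]
lid_handle 0.69 [374. 196.] 4937 med [ 0.543 -0.197  0.117] lo [ 0.45  -0.306  0.108] hi [ 0.652 -0.074  0.152]
figurine 0.75 [291. 185.] 272 med [0.582 0.058 0.076] lo [0.565 0.034 0.013] hi [0.606 0.086 0.104]
figurine 0.68 [353. 180.] 315 med [ 0.57  -0.132  0.192] lo [ 0.55  -0.158  0.124] hi [ 0.602 -0.11   0.219]
figurine 0.57 [298. 213.] 271 med [0.482 0.038 0.076] lo [0.459 0.013 0.011] hi [0.507 0.065 0.104]
board 0.82 [208. 279.] 2292 med [0.278 0.325 0.021] lo [0.21  0.254 0.013] hi [0.349 0.397 0.028]
board 0.77 [244. 206.] 2108 m
[... 2064 characters left out ...]
s': array([-9.16369946e-01,  2.55073096e-01,  1.08218266e-01,  2.20478740e-05,
       -1.42391575e+00, -2.84596948e-01]), 'joint_velocities': array([ 3.52788313e-04, -1.12015532e-03, -4.72733116e-04,  1.18949659e-03,
       -6.27713420e-05,  8.02092753e-04]), 'joint_efforts': array([ 7.14463795e-05, -3.86395490e+01,  2.38068616e+01,  5.36806449e+00,
       -5.34027913e-04,  1.53341028e-05]), 'eef_pos': array([ 0.19881401, -0.51280428,  0.24230796]), 'tool_rot': array([-3.14156182e+00, -1.37039683e-05, -2.77175999e+00]), 'ft_force': array([-0.05073167, -0.45699717,  0.42830901]), 'torque': array([ 0.03220063,  0.01573193, -0.04199032]), 'gripper_force': 0.0, 'finger_gap': 0.08578944674797859}
```

View pics/top0.png

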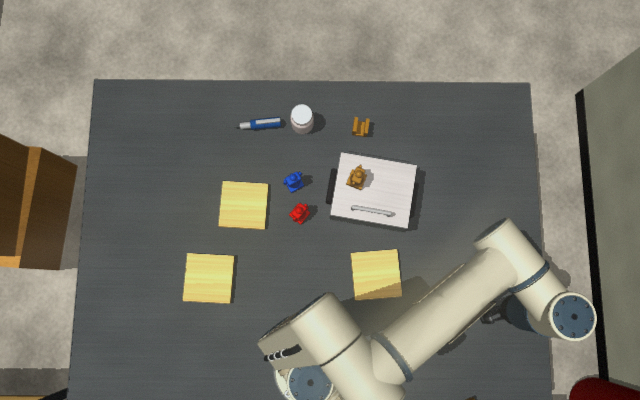

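View pics/side0.png

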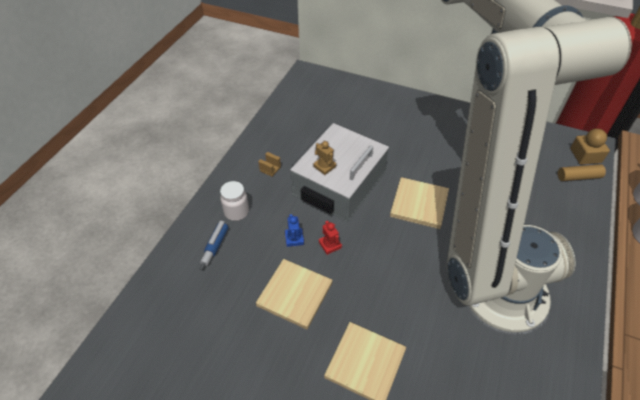

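The pictures show three boards: top (244,206), about 0.56 m from the base; (208,279), about 0.43 m; and (376,274), about 0.35 m. The one meant is at (244,206), as it is the farthest. The bronze figurine stands on the lid at top (357,177); the blue one at (293,182) and the red one at (300,213) are decoys.

```bash
python3 - <<'E'
from h import *
D={n:np.load(n+'0.npz') for n in('top','side')}
W={n:cloud(n,D[n]['d']) for n in D}
def rect(n,box,z0,z1,lab):
    w=W[n].reshape(-1,3); m=(w[:,0]>box[0])&(w[:,0]<box[1])&(w[:,1]>box[2])&(w[:,1]<box[3])&(w[:,2]>z0)&(w[:,2]<z1)
    p=w[m]
    r=cv2.minAreaRect((p[:,:2]*1000).astype(np.float32)); print(lab,n,len(p),np.round(p.mean(0),4),[np.round(x,1) for x in r])
for n in D:
    rect(n,(.4,.7,-.34,-.03),.112,.122,'lidtop')
    rect(n,(.4,.53,-.34,-.03),.145,.165,'handle')
    fb=(.53,.63,-.19,-.08)
    rect(n,fb,.122,.138,'plinth'); rect(n,fb,.158,.20,'chest'); rect(n,fb,.203,.225,'head')
    rect(n,(.42,.61,.13,.32),.014,.027,'board')
im=D['top']['im'][110:240,230:430]; s=D['side']['im'][110:240,230:430]
c=np.vstack([cv2.resize(x,None,fx=3,fy=2.3*1,interpolation=3) for x in(im,s)]); 
c=np.vstack([cv2.resize(x,(450,292),interpolation=3) for x in(im,s)]); cv2.imwrite('pics/crop.png',c[...,::-1])
E
```

```text
lidtop top 3899 [ 0.5501 -0.1937  0.117 ] [array([ 552.1, -190.6]), array([240.3, 208.6]), np.float64(80.3)]
handle top 158 [ 0.4788 -0.1779  0.1564] [array([ 479.6, -178.1]), array([119.3,  12.7]), np.float64(80.7)]
plinth top 147 [ 0.5754 -0.1325  0.1293] [array([ 580.7, -134.1]), array([102.7,  98.2]), np.float64(87.2)]
chest top 110 [ 0.5716 -0.1317  0.1916] [array([ 576.2, -134.9]), array([29.5, 62.8]), np.float64(68.3)]
head top 53 [ 0.5757 -0.1344  0.214 ] [array([ 574.6, -135.9]), array([25.8, 27. ]), np.float64(0.8)]
board top 1908 [0.5127 0.2228 0.021 ] [array([514. , 223.4]), array([151.1, 150.8]), np.float64(87.0)]
lidtop side 3238 [ 0.5472 -0.1832  0.1172] [array([ 554. , -189.6]), array([245.5, 209.3]), np.float64(80.4)]
handle side 143 [ 0.4806 -0.1723  0.1561] [array([ 480.9, -176.2]), array([125.2,  13.4]), np.float64(80.6)]
plinth side 160 [ 0.573  -0.122   0.1314] [array([ 582.3, -119.5]), array([82.6, 83.8]), np.float64(7.4)]
chest side 252 [ 0.5763 -0.1249  0.1848] [array([ 578.9, -133.8]), array([32.1, 66. ]), np.float64(66.7)]
head side 46 [ 0.5775 -0.1302  0.2148] [array([ 577.3, -132. ]), array([20.9, 14.7]), np.float64(32.6)]
board side 2952 [0.5136 0.2279 0.0209] [array([515.5, 224.7]), array([152.6, 152.1]), np.float64(87.1)]
```

View pics/crop.png

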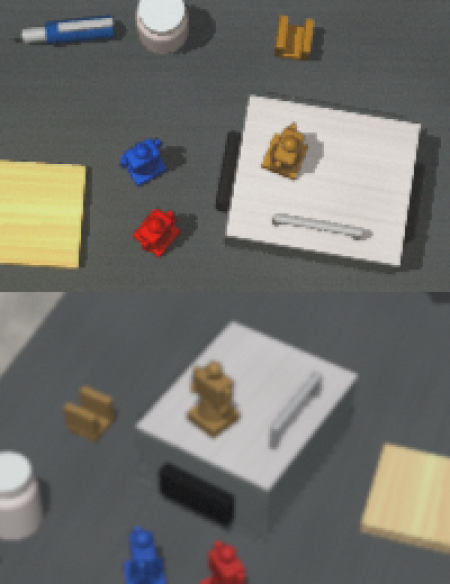

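The crop shows the bronze figurine on the lid, turned about 67° in yaw. The handle lies near (0.481,-0.178) and the tub's yaw is about -9.6°. I'm moving now.

```bash
cat > go.py <<'E'
import sys; from h import *
from scipy.spatial.transform import Rotation as R
o=manip.get_obs(); Rt=R.from_euler('xyz',o['tool_rot']).as_matrix()
a=[float(x) for x in sys.argv[1:]]
d=Rt.T@(np.array(a[:3])-o['eef_pos'])/.025; y=np.degrees(o['tool_rot'][2])
print('t',round(o['t'],2),'pos',np.round(o['eef_pos'],4),'rpy',np.round(np.degrees(o['tool_rot']),1),'F',np.round(o['ft_force'],1),'gap',o['finger_gap'])
print('linear',np.round(d,2))
if len(a)>3: print('roll',np.round(-((a[3]-y+180)%360-180)/6,2))
E
echo ok
```

```text
ok
```

>>> drive_tool(
  deltas=[
    {"linear": [-1.5, 0.6, -1.4], "roll": 1.2},
    {"linear": [-3.2, 1.4, -1.9], "roll": 2.5},
    {"linear": [-5, 2.2, -1.9], "roll": 3.8},
    {"linear": [-6.8, 3, -1.9], "roll": 5.1},
    {"linear": [-8.6, 3.8, -1.9], "roll": 6.4},
  ],
  claw=80,
)

```text
t: 1.4
eef_pos: [0.3529, -0.3587, 0.2901]
tool_rot: [-3.141, 0.001, 2.859]
ft_force: [-0.1, -0.5, -0.0]
finger_gap: 0.0801
gripper_force: 0.0
```

```bash
python3 go.py .577 -.134 .29 157.5
```

```text
t 1.4 pos [ 0.3529 -0.3587  0.2901] rpy [-180.     0.   163.8] F [-0.1 -0.5 -0. ] gap 0.0801367416155359
linear [-6.100e+00  1.113e+01  1.000e-02]
roll 1.05
```

>>> drive_tool(
  deltas=[
    {"linear": [-0.9, 1.7, 0], "roll": 0.5},
    {"linear": [-1.9, 3.5, 0], "roll": 0.9},
    {"linear": [-2.8, 5.3, 0], "roll": 0.9},
    {"linear": [-3.7, 7.0, 0], "roll": 0.9},
    {"linear": [-4.5, 8.5, 0], "roll": 0.9},
  ],
)

```text
t: 1.9
eef_pos: [0.5195, -0.1843, 0.2899]
tool_rot: [3.141, 0.0, 2.772]
ft_force: [-0.1, -0.2, -0.1]
finger_gap: 0.08
gripper_force: 0.0
```

>>> drive_tool(
  deltas=[
    {"linear": [-0.8, 1.2, 0]},
    {"linear": [-1.1, 2.0, 0]},
    {"linear": [-1.1, 2.0, 0]},
    {"linear": [-1.1, 2.0, 0]},
  ],
)

```text
invalid input
```

```bash
python3 go.py .577 -.134 .29 157.5; python3 - <<'E'
from h import *
n='side'
im,d=manip.get_image(n); W=cloud(n,d).reshape(-1,3)
for lo,hi in((.165,.197),(.203,.225),(.13,.136)):
    m=(abs(W[:,0]-.58)<.05)&(abs(W[:,1]+.13)<.055)&(W[:,2]>lo)&(W[:,2]<hi);p=W[m]
    if len(p)>5: r=cv2.minAreaRect((p[:,:2]*1000).astype(np.float32));print(len(p),np.round(p.mean(0),4),[np.round(x,1) for x in r])
cv2.imwrite('pics/s1.png',cv2.resize(im[80:260,220:460],(800,600),interpolation=3)[...,::-1])
E
```

```text
t 1.9 pos [ 0.5195 -0.1843  0.2899] rpy [180.    0.  158.8] F [-0.1 -0.2 -0.1] gap 0.08001859834467921
linear [-1.41  2.71 -0.  ]
roll 0.22
182 [ 0.5758 -0.1233  0.1831] [array([ 579. , -133.2]), array([31.2, 67.1]), np.float64(67.1)]
46 [ 0.5778 -0.1308  0.2141] [array([ 577.5, -132.4]), array([19.7, 15.5]), np.float64(26.0)]
68 [ 0.5751 -0.1242  0.1334] [array([ 579.2, -133.4]), array([50.8, 52.3]), np.float64(69.3)]
```

View pics/s1.png

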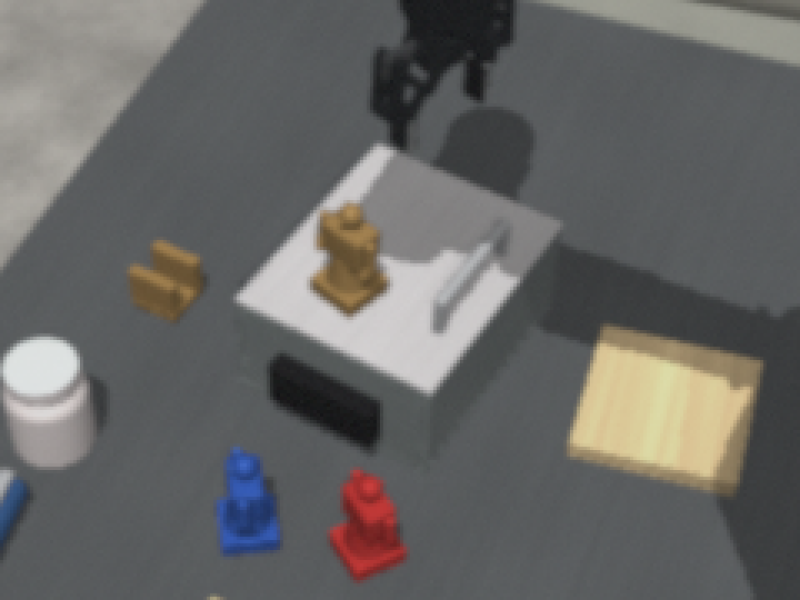

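The crop shows the bronze figurine standing on the lid at about (350,250) in the crop, chest faces visible, with the gripper approaching at upper right.

>>> drive_tool(
  deltas=[
    {"linear": [-0.6, 1.2, 0], "roll": 0.1},
    {"linear": [-1.0, 2.0, 0], "roll": 0.1},
    {"linear": [-1.0, 2.0, 0], "roll": 0.1},
    {"linear": [-1.0, 2.0, 0], "roll": 0.1},
  ],
)

```text
t: 2.35
eef_pos: [0.5596, -0.1488, 0.2895]
tool_rot: [-3.141, -0.001, 2.761]
ft_force: [-0.2, 0.3, 1.2]
finger_gap: 0.0802
gripper_force: 0.0
```

```bash
python3 go.py .578 -.1335 .172 157.5
```

```text
t 2.35 pos [ 0.5596 -0.1488  0.2895] rpy [-180.    -0.   158.2] F [-0.2  0.3  1.2] gap 0.08017592812633594
linear [-0.46  0.84  4.7 ]
roll 0.11
```

>>> drive_tool(
  deltas=[
    {"linear": [-0.46, 0.84, 0], "roll": 0.1},
    {"linear": [-0.46, 0.84, 0.5], "roll": 0.1},
    {"linear": [-0.46, 0.84, 1.0], "roll": 0.1},
    {"linear": [-0.46, 0.84, 1.3], "roll": 0.1},
    {"linear": [-0.46, 0.84, 1.3], "roll": 0.1},
  ],
)

```text
t: 2.85
eef_pos: [0.5771, -0.1343, 0.2565]
tool_rot: [-3.141, -0.002, 2.749]
ft_force: [-0.1, 0.1, 0.1]
finger_gap: 0.0801
gripper_force: 0.0
```

```bash
python3 go.py .578 -.1335 .172 157.5
```

```text
t 2.85 pos [ 0.5771 -0.1343  0.2565] rpy [-1.800e+02 -1.000e-01  1.575e+02] F [-0.1  0.1  0.1] gap 0.08006479612273344
linear [-0.03  0.05  3.38]
roll -0.0
```

>>> drive_tool(
  deltas=[
    {"linear": [0, 0.05, 0.8], "roll": 0},
    {"linear": [0, 0.05, 1.7], "roll": 0},
    {"linear": [0, 0.05, 2.6], "roll": 0},
    {"linear": [0, 0.05, 3.3], "roll": 0},
    {"linear": [0, 0.05, 3.4], "roll": 0},
  ],
)

```text
t: 3.35
eef_pos: [0.5774, -0.1328, 0.1708]
tool_rot: [-3.141, -0.003, 2.749]
ft_force: [-0.1, -0.8, 0.0]
finger_gap: 0.0801
gripper_force: 0.0
```

>>> drive_tool(
  deltas=[
    {"linear": [0, 0, 0], "roll": 0},
    {"linear": [0, 0, 0], "roll": 0},
    {"linear": [0, 0, 0], "roll": 0},
    {"linear": [0, 0, 0], "roll": 0},
    {"linear": [0, 0, 0], "roll": 0},
  ],
  claw=20,
)

```text
t: 3.85
eef_pos: [0.5791, -0.1331, 0.1737]
tool_rot: [-3.141, 0.002, 2.75]
ft_force: [-1.1, -1.2, 4.9]
finger_gap: 0.0294
gripper_force: 60.5
```

>>> drive_tool(
  deltas=[
    {"linear": [0, 0, 0], "roll": 0},
    {"linear": [0, 0, 0], "roll": 0},
    {"linear": [0, 0, 0], "roll": 0},
    {"linear": [0, 0, 0], "roll": 0},
    {"linear": [0, 0, 0], "roll": 0},
  ],
)

```text
t: 4.35
eef_pos: [0.5791, -0.1331, 0.1737]
tool_rot: [-3.141, 0.002, 2.75]
ft_force: [-2.0, -0.9, 6.1]
finger_gap: 0.0293
gripper_force: 60.5
```

>>> drive_tool(
  deltas=[
    {"linear": [0, 0, -0.3], "roll": 0},
    {"linear": [0, 0, -0.9], "roll": 0},
    {"linear": [0, 0, -1.8], "roll": 0},
    {"linear": [0, 0, -2.8], "roll": 0},
    {"linear": [0, 0, -3.5], "roll": 0},
  ],
)

```text
t: 4.85
eef_pos: [0.5786, -0.1321, 0.2608]
tool_rot: [3.141, -0.0, 2.75]
ft_force: [0.3, -0.3, -2.9]
finger_gap: 0.0293
gripper_force: 59.6
```

>>> drive_tool(
  deltas=[
    {"linear": [0, 0, 0], "roll": 0},
    {"linear": [0, 0, 0], "roll": 0},
  ],
)

```text
t: 5.05
eef_pos: [0.5782, -0.132, 0.2585]
tool_rot: [3.141, -0.002, 2.75]
ft_force: [0.6, -0.2, -3.8]
finger_gap: 0.0295
gripper_force: 59.7
```

```bash
python3 go.py .515 .224 .255 157.5; python3 - <<'E'
from h import *
n='side'
im,d=manip.get_image(n); W=cloud(n,d)
cv2.imwrite('pics/s2.png',cv2.resize(im[40:220,220:460],(800,600),interpolation=3)[...,::-1])
for r in manip.trace(n,'figurine'):
    w=W[r['region']];print(r['p'],np.round(np.nanmedian(w,0),3),np.nanpercentile(w[:,2],[1,5,50,95]))
E
```

```text
t 5.05 pos [ 0.5782 -0.132   0.2585] rpy [ 1.800e+02 -1.000e-01  1.575e+02] F [ 0.6 -0.2 -3.8] gap 0.029537867152351308
linear [ 7.78 12.19  0.16]
roll 0.01
0.81 [0.485 0.053 0.051] [-0.00012368  0.00376744  0.05149292  0.09863504]
0.73 [0.585 0.074 0.051] [0.00036665 0.00626072 0.05056661 0.10062204]
0.57 [ 0.569 -0.115  0.226] [0.11518483 0.11963669 0.22607367 0.28460001]
```

View pics/s2.png

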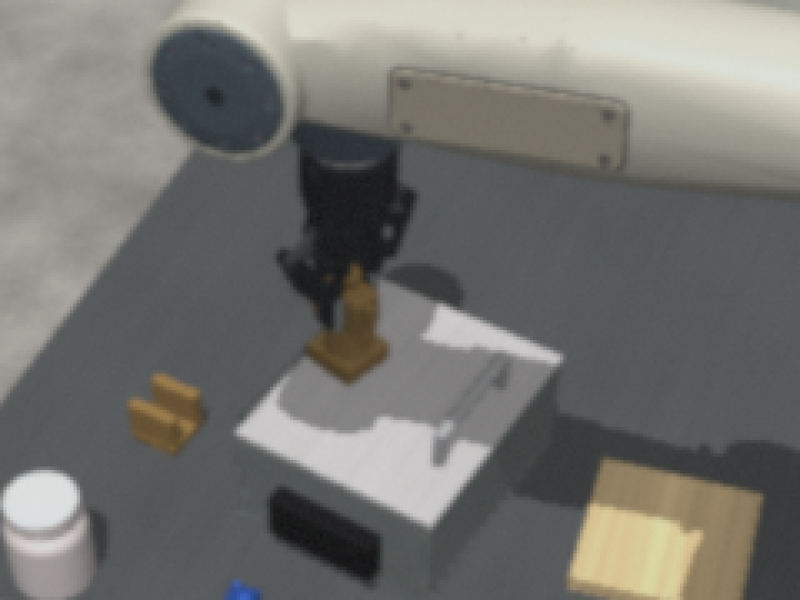

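The figurine is held upright, clear of the lid (crop (345,330)). I'm carrying it to the far board.

>>> drive_tool(
  deltas=[
    {"linear": [0.2, 0.3, 0], "roll": 0},
    {"linear": [0.6, 1.0, 0], "roll": 0},
    {"linear": [1.3, 2.0, 0], "roll": 0},
    {"linear": [2.0, 3.2, 0], "roll": 0},
    {"linear": [2.8, 4.4, 0], "roll": 0},
  ],
)

```text
t: 5.65
eef_pos: [0.5551, -0.0027, 0.2589]
tool_rot: [-3.141, -0.001, 2.749]
ft_force: [0.7, 0.3, -3.4]
finger_gap: 0.0289
gripper_force: 59.6
```

>>> drive_tool(
  deltas=[
    {"linear": [0.8, 1.2, 0], "roll": 0},
    {"linear": [1.6, 2.4, 0], "roll": 0},
    {"linear": [2.4, 3.6, 0], "roll": 0},
    {"linear": [3.0, 4.6, 0], "roll": 0},
    {"linear": [3.4, 5.3, 0], "roll": 0},
  ],
)

```text
t: 6.15
eef_pos: [0.5267, 0.1531, 0.259]
tool_rot: [-3.141, -0.001, 2.751]
ft_force: [-0.1, 0.1, -2.3]
finger_gap: 0.0293
gripper_force: 59.8
```

>>> drive_tool(
  deltas=[
    {"linear": [0.4, 0.6, 0], "roll": 0},
    {"linear": [0.8, 1.2, 0], "roll": 0},
    {"linear": [1.1, 1.7, 0], "roll": 0},
    {"linear": [1.2, 1.9, 0], "roll": 0},
    {"linear": [1.2, 1.9, 0], "roll": 0},
  ],
)

```text
t: 6.65
eef_pos: [0.5182, 0.2066, 0.2594]
tool_rot: [-3.141, -0.0, 2.751]
ft_force: [-0.7, -0.5, -3.5]
finger_gap: 0.0293
gripper_force: 59.8
```

```bash
python3 go.py .515 .224 .085 157.5
```

```text
t 6.65 pos [0.5182 0.2066 0.2594] rpy [-180.    -0.   157.6] F [-0.7 -0.5 -3.5] gap 0.02930548841512637
linear [0.38 0.6  6.97]
roll 0.02
```

>>> drive_tool(
  deltas=[
    {"linear": [0.2, 0.3, 0.4], "roll": 0},
    {"linear": [0.3, 0.6, 1.2], "roll": 0},
    {"linear": [0.38, 0.6, 2.2], "roll": 0},
    {"linear": [0.38, 0.6, 3.2], "roll": 0},
    {"linear": [0.38, 0.6, 4.2], "roll": 0},
  ],
)

```text
t: 7.15
eef_pos: [0.515, 0.2232, 0.1531]
tool_rot: [-3.141, -0.0, 2.749]
ft_force: [-0.8, -0.2, -3.5]
finger_gap: 0.0292
gripper_force: 59.9
```

>>> drive_tool(
  deltas=[
    {"linear": [0, 0, 0.9], "roll": 0},
    {"linear": [0, 0, 1.6], "roll": 0},
    {"linear": [0, 0, 2.2], "roll": 0},
    {"linear": [0, 0, 2.5], "roll": 0},
    {"linear": [0, 0, 2.5], "roll": 0},
  ],
)

```text
t: 7.65
eef_pos: [0.5147, 0.2229, 0.0909]
tool_rot: [-3.139, -0.002, 2.749]
ft_force: [-0.8, -0.5, -2.1]
finger_gap: 0.0293
gripper_force: 59.8
```

```bash
python3 go.py .515 .224 .0775 157.5; python3 - <<'E'
from h import *
n='side'
im,d=manip.get_image(n); W=cloud(n,d).reshape(-1,3)
cv2.imwrite('pics/s3.png',cv2.resize(im[190:340,200:400],(800,600),interpolation=3)[...,::-1])
E
```

```text
t 7.65 pos [0.5147 0.2229 0.0909] rpy [-1.799e+02 -1.000e-01  1.575e+02] F [-0.8 -0.5 -2.1] gap 0.029295841691119328
linear [0.   0.05 0.54]
roll -0.0
```

View pics/s3.png

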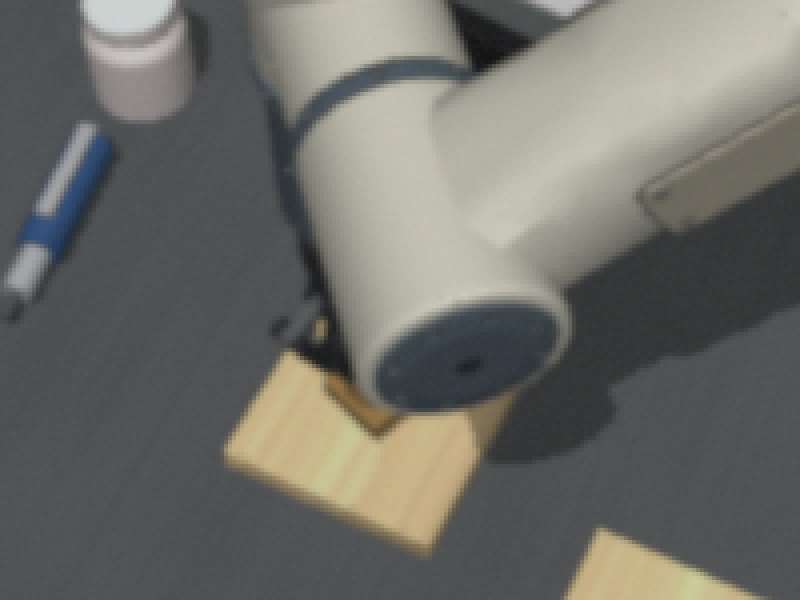

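The arm hides most of the figurine; its plinth (380,415) is amid the board, just above it. I'm lowering slowly until I feel contact.

>>> drive_tool(
  deltas=[
    {"linear": [0, 0, 0.1], "roll": 0},
    {"linear": [0, 0, 0.2], "roll": 0},
    {"linear": [0, 0, 0.3], "roll": 0},
    {"linear": [0, 0, 0.35], "roll": 0},
    {"linear": [0, 0, 0.35], "roll": 0},
  ],
)

```text
t: 8.2
eef_pos: [0.5153, 0.2235, 0.0834]
tool_rot: [-3.141, -0.0, 2.75]
ft_force: [-0.0, 0.4, -3.1]
finger_gap: 0.0292
gripper_force: 59.8
```

>>> drive_tool(
  deltas=[
    {"linear": [0, 0, 0.04], "roll": 0},
    {"linear": [0, 0, 0.08], "roll": 0},
    {"linear": [0, 0, 0.08], "roll": 0},
  ],
)

```text
t: 8.5
eef_pos: [0.5153, 0.2236, 0.0814]
tool_rot: [-3.141, -0.0, 2.75]
ft_force: [-0.1, 0.9, -3.5]
finger_gap: 0.0291
gripper_force: 59.8
```

>>> drive_tool(
  deltas=[
    {"linear": [0, 0, 0.04], "roll": 0},
    {"linear": [0, 0, 0.08], "roll": 0},
    {"linear": [0, 0, 0.08], "roll": 0},
  ],
)

```text
t: 8.8
eef_pos: [0.5153, 0.2235, 0.0793]
tool_rot: [-3.141, -0.0, 2.75]
ft_force: [-0.2, 0.8, -3.0]
finger_gap: 0.0294
gripper_force: 59.8
```

>>> drive_tool(
  deltas=[
    {"linear": [0, 0, 0.04], "roll": 0},
    {"linear": [0, 0, 0.06], "roll": 0},
    {"linear": [0, 0, 0.06], "roll": 0},
  ],
)

```text
t: 9.1
eef_pos: [0.5153, 0.2236, 0.0779]
tool_rot: [-3.141, -0.0, 2.75]
ft_force: [-0.7, -0.7, -3.6]
finger_gap: 0.0296
gripper_force: 59.8
```

>>> drive_tool(
  deltas=[
    {"linear": [0, 0, 0.03], "roll": 0},
    {"linear": [0, 0, 0.05], "roll": 0},
    {"linear": [0, 0, 0.05], "roll": 0},
  ],
)

```text
t: 9.4
eef_pos: [0.5155, 0.2236, 0.0776]
tool_rot: [3.141, 0.001, 2.75]
ft_force: [-2.8, -1.7, 4.2]
finger_gap: 0.0292
gripper_force: 60.8
```

>>> drive_tool(
  deltas=[
    {"linear": [0, 0, 0.03], "roll": 0},
    {"linear": [0, 0, 0.05], "roll": 0},
    {"linear": [0, 0, 0.05], "roll": 0},
  ],
)

```text
t: 9.7
eef_pos: [0.5156, 0.2235, 0.0775]
tool_rot: [3.141, 0.001, 2.75]
ft_force: [-5.2, -1.6, 12.3]
finger_gap: 0.0296
gripper_force: 62.0
```

Contact is made. I'm easing off the push and releasing.

>>> drive_tool(
  deltas=[
    {"linear": [0, 0, -0.04], "roll": 0},
    {"linear": [0, 0, -0.06], "roll": 0},
    {"linear": [0, 0, -0.06], "roll": 0},
  ],
)

```text
t: 10.0
eef_pos: [0.5156, 0.2236, 0.0776]
tool_rot: [3.141, 0.001, 2.75]
ft_force: [-3.2, -1.6, 6.8]
finger_gap: 0.0292
gripper_force: 60.9
```

>>> drive_tool(
  deltas=[
    {"linear": [0, 0, 0], "roll": 0},
    {"linear": [0, 0, 0], "roll": 0},
    {"linear": [0, 0, 0], "roll": 0},
    {"linear": [0, 0, 0], "roll": 0},
    {"linear": [0, 0, 0], "roll": 0},
  ],
  claw=75,
)

```text
t: 10.5
eef_pos: [0.5154, 0.2237, 0.0769]
tool_rot: [3.142, 0.0, 2.75]
ft_force: [-0.4, 0.7, 0.1]
finger_gap: 0.0748
gripper_force: 0.0
```

>>> drive_tool(
  deltas=[
    {"linear": [0, 0, -0.5], "roll": 0},
    {"linear": [0, 0, -1.3], "roll": 0},
    {"linear": [0, 0, -2.6], "roll": 0},
    {"linear": [0, 0, -4.2], "roll": 0},
    {"linear": [0, 0, -5.6], "roll": 0},
  ],
)

```text
t: 11.0
eef_pos: [0.5156, 0.2235, 0.2202]
tool_rot: [3.14, 0.001, 2.75]
ft_force: [0.7, 0.5, -0.2]
finger_gap: 0.075
gripper_force: 0.0
```

```bash
python3 go.py .482 -.178 .25 80.4; python3 go.py .482 -.178 .25 -99.6
```

```text
t 11.0 pos [0.5156 0.2235 0.2202] rpy [1.799e+02 1.000e-01 1.575e+02] F [ 0.7  0.5 -0.2] gap 0.07503554427652596
linear [ -4.89 -15.35  -1.21]
roll 12.86
t 11.0 pos [0.5156 0.2235 0.2202] rpy [1.799e+02 1.000e-01 1.575e+02] F [ 0.7  0.5 -0.2] gap 0.07503554427652596
linear [ -4.89 -15.35  -1.21]
roll -17.14
```

>>> drive_tool(
  deltas=[
    {"linear": [-0.1, -0.4, -0.5], "roll": -1.2},
    {"linear": [-0.4, -1.4, -1.0], "roll": -2.5},
    {"linear": [-0.8, -2.6, -1.2], "roll": -3.8},
    {"linear": [-1.2, -3.8, -1.2], "roll": -5.1},
    {"linear": [-1.6, -5.0, -1.2], "roll": -6.4},
  ],
)

```text
t: 11.5
eef_pos: [0.5045, 0.0917, 0.2485]
tool_rot: [3.141, 0.002, -2.857]
ft_force: [0.4, -0.3, -0.1]
finger_gap: 0.0749
gripper_force: 0.0
```

```bash
python3 go.py .482 -.178 .25 -99.6;python3 - <<'E'
from h import *
n='side'
im,d=manip.get_image(n); W=cloud(n,d).reshape(-1,3)
for lo,hi in((.065,.101),(.033,.042),(.108,.13)):
    m=(abs(W[:,0]-.515)<.05)&(abs(W[:,1]-.224)<.05)&(W[:,2]>lo)&(W[:,2]<hi);p=W[m]
    if len(p)>5: r=cv2.minAreaRect((p[:,:2]*1000).astype(np.float32));print(len(p),np.round(p.mean(0),4),p[:,2].max(),[np.round(x,1) for x in r])
cv2.imwrite('pics/s4.png',cv2.resize(im[180:360,220:460],(800,600),interpolation=3)[...,::-1])
E
```

```text
t 11.5 pos [0.5045 0.0917 0.2485] rpy [ 1.800e+02  1.000e-01 -1.637e+02] F [ 0.4 -0.3 -0.1] gap 0.07493068735966815
linear [  3.89 -10.1   -0.07]
roll -10.69
209 [0.5126 0.2347 0.0883] 0.10095738498776279 [array([515.5, 227.3]), array([29.6, 64.2]), np.float64(71.8)]
136 [0.5126 0.2364 0.038 ] 0.04197404914774814 [array([516. , 225.3]), array([52. , 51.1]), np.float64(68.9)]
63 [0.5152 0.2278 0.1188] 0.12733736803390644 [array([515.4, 225.4]), array([19.8, 18.9]), np.float64(24.3)]
```

View pics/s4.png

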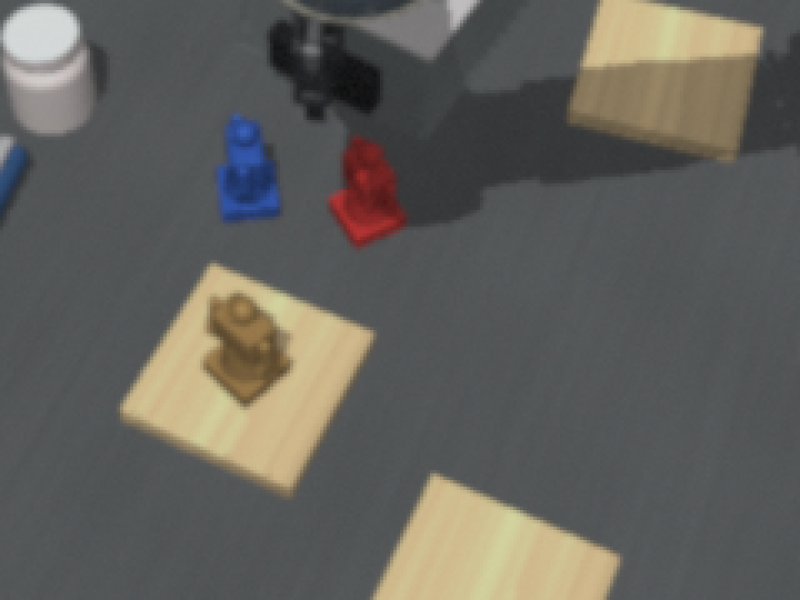

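The figurine stands upright in the middle of the far board at crop (247,350). Next is the handle.

>>> drive_tool(
  deltas=[
    {"linear": [0.5, -1.4, 0], "roll": -1.3},
    {"linear": [1.1, -3.0, 0], "roll": -2.6},
    {"linear": [1.7, -4.6, 0], "roll": -3.9},
    {"linear": [2.3, -6.0, 0], "roll": -5.2},
    {"linear": [2.8, -7.2, 0], "roll": -6.5},
  ],
)

```text
t: 12.05
eef_pos: [0.4862, -0.1014, 0.2483]
tool_rot: [-3.14, 0.001, -2.178]
ft_force: [0.8, 0.2, -0.2]
finger_gap: 0.0752
gripper_force: 0.0
```

```bash
python3 go.py .482 -.178 .25 -99.6
```

```text
t 12.05 pos [ 0.4862 -0.1014  0.2483] rpy [-179.9    0.  -124.8] F [ 0.8  0.2 -0.2] gap 0.07519728487018358
linear [ 2.61 -1.61 -0.07]
roll -4.2
```

>>> drive_tool(
  deltas=[
    {"linear": [0.9, -0.6, 0], "roll": -1.2},
    {"linear": [1.7, -1.1, 0], "roll": -2.4},
    {"linear": [2.2, -1.4, 0], "roll": -3.5},
    {"linear": [2.3, -1.4, 0], "roll": -3.9},
    {"linear": [2.3, -1.4, 0], "roll": -3.9},
  ],
)

```text
t: 12.55
eef_pos: [0.4822, -0.1673, 0.2479]
tool_rot: [-3.141, -0.0, -1.775]
ft_force: [0.2, 0.2, -0.0]
finger_gap: 0.0749
gripper_force: 0.0
```

```bash
python3 go.py .482 -.178 .1435 -99.6;python3 - <<'E'
from h import *
for n in ('side','top'):
    im,d=manip.get_image(n); W=cloud(n,d).reshape(-1,3)
    m=(abs(W[:,0]-.48)<.04)&(abs(W[:,1]+.178)<.08)&(W[:,2]>.145)&(W[:,2]<.165);p=W[m]
    if len(p)>5: r=cv2.minAreaRect((p[:,:2]*1000).astype(np.float32));print(len(p),np.round(p.mean(0),4),[np.round(x,1) for x in r])
E
```

```text
t 12.55 pos [ 0.4822 -0.1673  0.2479] rpy [-179.9   -0.  -101.7] F [ 0.2  0.2 -0. ] gap 0.07491081535883869
linear [ 0.42 -0.08  4.18]
roll -0.35
144 [ 0.4807 -0.1721  0.1559] [array([ 481.6, -175. ]), array([119.4,  12.7]), np.float64(80.7)]
100 [ 0.479  -0.1762  0.1568] [array([ 479.5, -178.1]), array([119.1,  12.2]), np.float64(80.4)]
```

>>> drive_tool(
  deltas=[
    {"linear": [0.3, 0, 0.5], "roll": -0.35},
    {"linear": [0.4, -0.03, 1.5], "roll": -0.35},
    {"linear": [0.4, -0.03, 2.6], "roll": -0.35},
    {"linear": [0.4, -0.03, 3.5], "roll": -0.35},
    {"linear": [0.4, -0.03, 4.0], "roll": -0.35},
  ],
)

```text
t: 13.15
eef_pos: [0.4802, -0.1759, 0.1453]
tool_rot: [3.139, 0.0, -1.738]
ft_force: [-0.8, -0.9, 0.1]
finger_gap: 0.0752
gripper_force: 0.0
```

>>> drive_tool(
  deltas=[
    {"linear": [0, 0, 0.1], "roll": 0},
    {"linear": [0, 0, 0.15], "roll": 0},
  ],
)

```text
t: 13.35
eef_pos: [0.4814, -0.1764, 0.1438]
tool_rot: [-3.141, -0.0, -1.737]
ft_force: [-0.5, 0.9, 1.4]
finger_gap: 0.075
gripper_force: 0.0
```

```bash
python3 go.py .481 -.177 .1435 -99.5
```

```text
t 13.35 pos [ 0.4814 -0.1764  0.1438] rpy [-180.    -0.   -99.6] F [-0.5  0.9  1.4] gap 0.07496827949791332
linear [0.03 0.01 0.01]
roll -0.01
```

>>> drive_tool(
  deltas=[
    {"linear": [0, 0, 0], "roll": 0},
    {"linear": [0, 0, 0], "roll": 0},
    {"linear": [0, 0, 0], "roll": 0},
    {"linear": [0, 0, 0], "roll": 0},
    {"linear": [0, 0, 0], "roll": 0},
  ],
  claw=2,
)

```text
t: 13.85
eef_pos: [0.4793, -0.1764, 0.1433]
tool_rot: [3.138, 0.0, -1.738]
ft_force: [-5.0, 1.8, 5.4]
finger_gap: 0.0099
gripper_force: 58.4
```

>>> drive_tool(
  deltas=[
    {"linear": [0, 0, 0], "roll": 0},
    {"linear": [0, 0, 0], "roll": 0},
    {"linear": [0, 0, 0], "roll": 0},
    {"linear": [0, 0, 0], "roll": 0},
  ],
)

```text
t: 14.25
eef_pos: [0.4794, -0.1764, 0.1434]
tool_rot: [3.138, 0.0, -1.738]
ft_force: [-5.5, 1.9, 5.2]
finger_gap: 0.01
gripper_force: 58.4
```

```bash
python3 go.py .481 -.177 .1435 -99.6; python3 - <<'E'
import numpy as np
# handle displacement along tub x (s) and z versus angle, in tool units: tool y = -tub x (yaw -99.6), z down
p=lambda a:(-.17*np.cos(a)+.041*np.sin(a), .17*np.sin(a)+.041*np.cos(a))
p0=p(0)
for a in range(0,66,4):
    q=p(np.radians(a)); print(a,round(-(q[0]-p0[0])/.025,2),round(-(q[1]-p0[1])/.025,2))
q=p(np.radians(60));print(60,-(q[0]-p0[0])/.025,-(q[1]-p0[1])/.025)
E
```

```text
t 14.25 pos [ 0.4794 -0.1764  0.1434] rpy [179.8   0.  -99.6] F [-5.5  1.9  5.2] gap 0.010011437985398369
linear [ 0.01 -0.07 -0.  ]
roll 0.0
0 -0.0 -0.0
4 -0.13 -0.47
8 -0.29 -0.93
12 -0.49 -1.38
16 -0.72 -1.81
20 -0.97 -2.23
24 -1.25 -2.62
28 -1.57 -3.0
32 -1.9 -3.35
36 -2.26 -3.68
40 -2.65 -3.99
44 -3.05 -4.26
48 -3.47 -4.51
52 -3.91 -4.73
56 -4.36 -4.91
60 -4.82 -5.07
64 -5.29 -5.19
60 -4.820281662206479 -5.068972745734182
```

>>> drive_tool(
  deltas=[
    {"linear": [0, 0.06, -0.12], "roll": 0},
    {"linear": [0, 0.0, -0.35], "roll": 0},
    {"linear": [0, -0.1, -0.7], "roll": 0},
    {"linear": [0, -0.21, -0.93], "roll": 0},
    {"linear": [0, -0.21, -0.93], "roll": 0},
  ],
)

```text
t: 14.75
eef_pos: [0.486, -0.1774, 0.1662]
tool_rot: [3.14, 0.0, -1.738]
ft_force: [2.0, -1.7, -6.5]
finger_gap: 0.0102
gripper_force: 58.5
```

```bash
cat > lid.py <<'E'
from h import *
o=manip.get_obs(); c=np.array([.553,-.190]); a=np.radians(-9.6); u=np.array([np.cos(a),np.sin(a)])
hx=(o['eef_pos'][:2]-np.array([.4815,-.1765]))@u-.17+.002; hz=o['eef_pos'][2]+.008-.1105
print('arm-angle',np.degrees(np.arctan2(hz,-hx)-np.arctan2(.041,.17)),'radius',np.hypot(hx,hz),'F',o['ft_force'],'gap',o['finger_gap'],'grip',o['gripper_force'],o['eef_pos'])
e=np.array([-u[1],u[0]])
for n in('side','top'):
    im,d=manip.get_image(n); W=cloud(n,d)
    rs=manip.trace(n,'lid')
    if not rs: continue
    p=W[rs[0]['region']]; p=p[~np.isnan(p[:,0])]
    # plane through lid by RANSAC
    rng=np.random.default_rng(0); best=0
    for _ in range(400):
        q=p[rng.choice(len(p),3)]; nn=np.cross(q[1]-q[0],q[2]-q[0]); l=np.linalg.norm(nn)
        if l<1e-6: continue
        m=abs((p-q[0])@(nn/l))<.003
        if m.sum()>best: best=m.sum(); bm=m
    q=p[bm]; _,_,V=np.linalg.svd(q-q.mean(0)); nn=V[2]*np.sign(V[2]@np.r_[u,.01] or 1)
    print(n,rs[0]['p'],len(p),best,'n',np.round(nn,3),'angle',np.degrees(np.arctan2(nn[:2]@u,nn[2])),'mean',q.mean(0))
E
python3 lid.py
```

```text
arm-angle 7.746258800032103 radius 0.17541855247474508 F [ 2.03355084 -1.73792902 -6.544388  ] gap 0.010213944322367937 grip 58.49780559539795 [ 0.48598101 -0.17741247  0.16623729]
side 0.94 2991 2433 n [ 0.127 -0.024  0.992] angle 7.40899630020282 mean [ 0.56348666 -0.16359648  0.12957469]
top 0.91 1478 815 n [ 0.12  -0.027  0.992] angle 7.051829844577236 mean [ 0.52272733 -0.20379846  0.13257514]
```

>>> drive_tool(
  deltas=[
    {"linear": [0, -0.2, -0.45], "roll": 0},
    {"linear": [0, -0.43, -0.88], "roll": 0},
    {"linear": [0, -0.68, -1.3], "roll": 0},
    {"linear": [0, -0.96, -1.69], "roll": 0},
    {"linear": [0, -1.28, -2.07], "roll": 0},
  ],
)

```text
t: 15.45
eef_pos: [0.5147, -0.1824, 0.2176]
tool_rot: [3.134, 0.0, -1.738]
ft_force: [-7.6, 1.2, -2.5]
finger_gap: 0.0101
gripper_force: 58.3
```

>>> drive_tool(
  deltas=[
    {"linear": [0, -0.33, -0.35], "roll": 0},
    {"linear": [0, -0.69, -0.68], "roll": 0},
    {"linear": [0, -1.08, -0.99], "roll": 0},
    {"linear": [0, -1.08, -0.99], "roll": 0},
  ],
)

```text
t: 15.85
eef_pos: [0.5412, -0.187, 0.2447]
tool_rot: [3.135, -0.001, -1.737]
ft_force: [-13.6, 4.6, 8.0]
finger_gap: 0.0096
gripper_force: 59.5
```

```bash
python3 lid.py; python3 go.py .481 -.177 .1435 -99.6
```

```text
arm-angle 39.37866877498393 radius 0.17816167902264574 F [-13.64340149   4.63846765   7.95881433] gap 0.00957412848830259 grip 59.54662263393402 [ 0.54121457 -0.18697971  0.24467036]
side 0.91 1717 1548 n [ 0.613 -0.105  0.783] angle 38.4417172337711 mean [ 0.57280203 -0.16952268  0.18414596]
top 0.98 1642 1212 n [ 0.612 -0.103  0.784] angle 38.3266141770992 mean [ 0.53584059 -0.21053345  0.20488679]
t 16.05 pos [ 0.5404 -0.1868  0.244 ] rpy [179.6  -0.  -99.6] F [-13.6   4.9   7.3] gap 0.009658951872523927
linear [0.   2.38 4.04]
roll 0.01
```

>>> drive_tool(
  deltas=[
    {"linear": [0, 0.05, -0.1], "roll": 0},
    {"linear": [0, -0.2, -0.3], "roll": 0},
    {"linear": [0, -0.5, -0.5], "roll": 0},
    {"linear": [0, -0.94, -0.76], "roll": 0},
    {"linear": [0, -0.94, -0.76], "roll": 0},
  ],
)

```text
t: 16.55
eef_pos: [0.5671, -0.1913, 0.2629]
tool_rot: [3.14, -0.001, -1.738]
ft_force: [-7.4, 1.3, 1.3]
finger_gap: 0.0097
gripper_force: 59.5
```

```bash
python3 lid.py
```

```text
arm-angle 49.600191690796684 radius 0.1797377761482791 F [-7.40581294  1.31397166  1.28855319] gap 0.009654730370673355 grip 59.5332670211792 [ 0.56706988 -0.19134529  0.26287427]
side 0.65 1193 992 n [ 0.739 -0.123  0.662] angle 48.511754553051574 mean [ 0.58090723 -0.1720685   0.20379445]
top 0.56 1671 1355 n [ 0.739 -0.128  0.662] angle 48.557858799813104 mean [ 0.56773301 -0.20752149  0.20904293]
```

>>> drive_tool(
  deltas=[
    {"linear": [0, -0.25, -0.13], "roll": 0},
    {"linear": [0, -0.6, -0.29], "roll": 0},
    {"linear": [0, -0.95, -0.43], "roll": 0},
    {"linear": [0, -1.2, -0.52], "roll": 0},
    {"linear": [0, -1.2, -0.52], "roll": 0},
  ],
)

```text
t: 17.25
eef_pos: [0.596, -0.1964, 0.2758]
tool_rot: [3.139, -0.001, -1.738]
ft_force: [-7.8, 2.0, 2.3]
finger_gap: 0.0096
gripper_force: 58.9
```

```bash
python3 lid.py; python3 - <<'E'
from h import *
for n in('side','top'):
    W=cloud(n,np.load(n+'0.npz')['d']).reshape(-1,3)
    p=W[(W[:,0]>.47)&(W[:,0]<.64)&(W[:,1]>-.3)&(W[:,1]<-.08)&(W[:,2]>.11)&(W[:,2]<.122)]
    V=np.linalg.svd(p-p.mean(0),full_matrices=False)[2][2]; V*=np.sign(V[2]); u=np.array([.986,-.167]); print(n,'shut',np.degrees(np.arctan2(V[:2]@u,V[2])))
E
```

```text
arm-angle 59.8120041334551 radius 0.18091040557710306 F [-7.80412894  2.03106875  2.29585433] gap 0.009606111555848118 grip 58.89318645000458 [ 0.59601854 -0.19637667  0.27584476]
side 0.77 484 279 n [ 0.844 -0.141  0.518] angle 58.80289367894705 mean [ 0.58961928 -0.16250322  0.22981824]
top 0.95 1222 1003 n [ 0.845 -0.145  0.515] angle 58.96912629729312 mean [ 0.58726468 -0.21391691  0.21956273]
side shut -0.15869996067637693
top shut -0.1500596839505112
```

>>> drive_tool(
  deltas=[
    {"linear": [0, -0.06, -0.02], "roll": 0},
    {"linear": [0, -0.12, -0.04], "roll": 0},
    {"linear": [0, -0.12, -0.04], "roll": 0},
    {"linear": [0, -0.12, -0.04], "roll": 0},
    {"linear": [0, -0.12, -0.04], "roll": 0},
  ],
)

```text
t: 17.95
eef_pos: [0.5981, -0.1967, 0.2765]
tool_rot: [3.138, -0.001, -1.738]
ft_force: [-8.0, 1.7, 0.9]
finger_gap: 0.0094
gripper_force: 58.8
```

```bash
python3 lid.py; sleep 0; python3 lid.py; python3 - <<'E'
from h import *
im,d=manip.get_image('side'); cv2.imwrite('pics/s5.png',cv2.resize(im[60:360,180:480],(600,600))[...,::-1])
E
```

```text
arm-angle 60.50790052681281 radius 0.1809585041105632 F [-8.04483646  1.6521146   0.88624942] gap 0.009445096508742442 grip 58.82636904716492 [ 0.59808762 -0.19671155  0.27650699]
side 0.6 884 254 n [0.034 0.036 0.999] angle 1.588858952343746 mean [0.79589172 0.03827121 0.10046561]
top 0.67 1216 966 n [ 0.852 -0.145  0.504] angle 59.75331631834357 mean [ 0.58760269 -0.21379183  0.22261195]
arm-angle 60.501930658410494 radius 0.18090906411083768 F [-8.34189654  2.37282662  1.86171506] gap 0.009519926067397684 grip 58.82459342479706 [ 0.59808801 -0.19668199  0.27645428]
side 0.93 196 94 n [ 0.857 -0.126  0.499] angle 60.02921581617957 mean [ 0.5868139  -0.12202375  0.24903348]
top 0.92 1155 937 n [ 0.852 -0.146  0.503] angle 59.791295625256836 mean [ 0.58890224 -0.21265131  0.22075527]
```

View pics/s5.png

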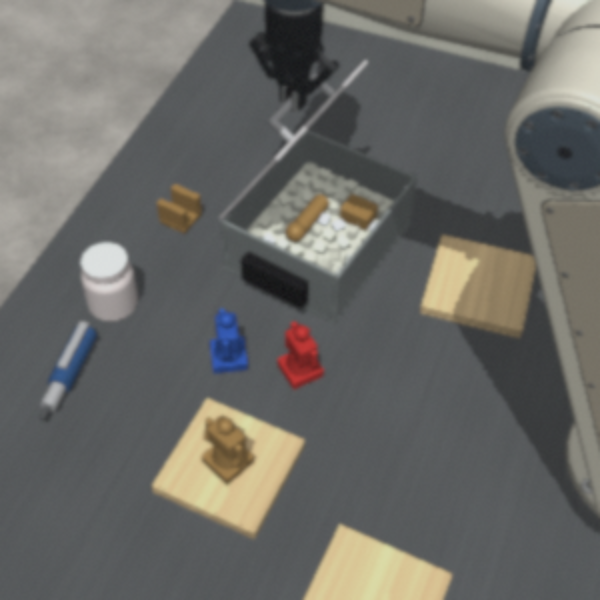

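The lid is held open at about 60° at (320,110), with the figurine upright on the far board at (230,450). The jar (107,280), grinder (68,365) and block (180,208) are where they were.

```bash
python3 -c "
from bench import manip; print(manip.close_job())"
```

```text
the job is handed in; nothing more can be done
None
```

The bronze figurine stands upright in the middle of the far plywood board, and the arm is still holding the tub lid at about 60° by its handle; the job was handed in at about 18 s on the robot clock.

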